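# Set the stop peg and shelve the mushroom crate

## Task

On the sloping display board one stop peg is missing: take the orange peg from the rack and put it, ring-marked end first, fully home in the blind hole hidden somewhere in the black pad in the board's blue-framed window, feeling for the hole with the peg. Then carry the small mushroom crate by its bar and set it flat on the board just above the two stop pegs, its long lower side resting against both of them, and let go. Do not tip the crate far over, and leave the other goods on the counter where they are.

Things in the scene. Friction and masses are not known exactly. Their poses are not given: they have to be found in the camera images.
- window (a point): Centre of the blue-framed window in the sloping board, on the black pad's face: a 60 x 60 mm recess 3 mm deep. Axes as the board's: x up the slope, y across, z out of the face. The blind hole is square to the face, 27 mm wide, 35 mm deep, mouth chamfered 3 mm; its centre is unreported, within 10 mm of this point along x and along y. Pad and board are fixed and rigid.
- board_face (a point): Centre of the sloping board's face, 140 mm above the table: wooden, 240 mm (x, up the slope) by 280 mm (y), 20 mm thick, fixed, sloping 23 degrees, low edge towards the robot. x points up the slope, away from the robot, z square out of the face. Place and yaw vary (up to 0.25 rad). The window is at x = -75, y = +55 mm.
- fixed_peg (a point): The dark stop peg already fixed in the board, 24 mm across, square to the face, standing 115 mm out of it; this point is on its axis 60 mm out of the face, at x = -75, y = -55 mm on the board. Axes as the board's.
- peg_center (a point): Middle of the loose orange wooden peg: round, 24 mm wide, 150 mm long, about 70 g, foot edge chamfered 4 mm, z from foot to top. Foot 75 mm below this point, top 75 mm above. A white ring 34 to 37 mm above the foot marks how deep it goes. Starts upright in the rack's middle hole, foot 25 mm above the table, 115 mm showing above the block.
- peg_foot (a point): Centre of the orange peg's flat foot end (75 mm below its middle); z points up along the peg.
- peg: The same orange peg; its origin is at the foot.
- rack (a point): Centre of the top of the fixed wooden rack block: 70 mm (x) by 160 mm (y), 60 mm high. The orange peg stands in its middle hole (28 mm wide, 35 mm deep). Two dark fixed pegs, 24 mm wide, stand 50 mm above its top at y = -55 and +55 mm, so close the fingers along the rack's x. It is left or right of the board, turned up to 0.5 rad.
- crate_bar (a point): Middle of the carrying bar of the loose mushroom crate (about 0.45 kg): a square 16 x 16 mm bar 90 mm above the crate's underside, along the crate's y, free for 140 mm, 15 mm clear above the mushrooms. Crate 100 mm (x) by 168 mm (y), walls 50 mm high, both ends and sides alike. Starts flat on the table on the other side of the board from the rack.
- crate_base (a point): Centre of the mushroom crate's flat underside; x across its short side, y along its long side, z up. When a long side touches a stop peg, the peg's axis is 62 mm from this point along the crate's x.
- crate: The same mushroom crate; its origin is the centre of its underside.
- mill: Dark wooden pepper mill, 56 mm across, 182 mm high, bystander; origin at its foot.
- jar: Amber glass jar with brass lid, 60 mm across, 120 mm high, bystander; origin at its foot.
- oil: Green glass oil bottle, 66 mm across, 250 mm high, bystander; origin at its foot.
- can: Steel can, 74 mm across, 110 mm high, bystander; origin at its foot.
- brush: Mushroom brush lying on the table between robot and board, 170 mm long along its x, about 30 mm high, bystander; origin under its middle.
- punnet: Cardboard punnet of brown mushrooms, without a bar, 90 x 120 mm, 45 mm high (mushrooms to 75 mm), bystander; origin under its centre.
There are look-alikes about, which are no part of the job. What is shaped like the peg but green, pink or yellow is not meant.

How it is judged:
By the outcome, as a careful person would: the job done as asked, in the order asked, and still so for the second after the job is handed in, with the robot touching nothing.
It also fails if it takes over 72 s, if anything falls off the work surface, if the arm or the gripper's body presses on something with over 40 N, if the wrist force passes 120 N, or if a joint passes its speed limit or range.

## Robot

A 6-joint arm with a two-finger parallel gripper is mounted at the origin on the work surface. World frame = base frame: x ahead of the robot, y to its left, z up, the work surface at z = 0. Lengths are in m, angles in rad, forces in N, time in s.
With the tool pointing down it reaches from about 0.35 to 0.8 m from the base axis. Payload 7.3 kg.
Tool frame: the origin (TCP) lies between the finger pads; the fingertips stand 25 mm ahead of it and the grasp point (between the pads) lies 6 mm ahead of it (r.tip_extent is the distance from the TCP to the fingertips, in m); z points along the fingers, y is the direction in which the jaws open and shut (so a half turn about z gives the same grasp; the last joint's range is limited). The gripper opens to 85 mm and grips with 20 to 120 N. Pads are 22 mm wide; open, the fingers measure 114 mm over their backs; the gripper's body (76 mm by 85 mm) begins 54 mm behind the grasp point. The pads swing forward as they close: fully open they stand 13 mm farther back than shut.
Start: joints at [1.094, 0.342, 1.524, -0, 1.275, -0.146], TCP at [0.171, 0.497, 0.256] pointing down, gripper open.
Joint ranges: [-2.53, 2.53], [-0.77, 2.02], [0.04, 2.7], [-1, 4.14], [0.28, 2.66], [-3.11, 3.11]. Speed limits (rad/s): [2.57, 2.57, 3.14, 3.14, 3.14, 3.14].

## Interface

Orientations are given as a unit quaternion [x, y, z, w].
In Python, from workcell import r, command_gripper, optics gives the robot as it stands. The module is installed in compiled form; this text tells all that it offers. Calls block until the motion is done:
- r.reach(position, orientation): joint-space move of the TCP to a pose.
- r.move_straight(position, orientation=None, speed=0.15, max_force=None): straight line of the TCP; orientation=None keeps the orientation; speed is the mean speed in m/s. With max_force (N) it stops when the force on the tool has changed by that much, and returns True; else False.
- r.movej(angles): joint-space move.
- command_gripper(opening, force=None): finger opening in m; force is the grip in N (None keeps the last); returns when the fingers have stopped.
- r.hold(seconds).
- r.solve_ik(position, orientation): joint angles nearest the present ones, or None.
- r.read_state(): the state.
- optics.get_image(name): name is "scene" or "side" or "wrist"; returns (picture, depth): 400x640x3 uint8, red, green, blue; 400x640 float32, m along the optical axis (not along the pixel's ray), 0 where there is no reading.
- optics.camera_model(name): a dict with "K" (3x3 intrinsics, pixels), "k1" (the pictures are not rectified: a ray, as slopes to the right and down, at radius r is drawn at 1 + k1 r^2 times it, then the intrinsics apply), "R" (3x3) and "t" (3): a world point X has camera coordinates R X + t; the wrist camera has in their place "tool_from_camera" (4x4, takes a point from camera to tool coordinates, whose origin is the TCP and whose axes are the flange's). Camera axes: x right, y down, z forward; pixel columns grow to the right and rows downward; lengths in m; the calibration is good to about 2 mm. A picture is of the moment at which its call begins: read the wrist's pose just before it. camera_model takes no time and is no camera call.
A pose or a line that the arm cannot do raises r.PlanningError and nothing moves.
- r.finish_job(): hands the job in, once; it reports no verdict.
The state is a dict: "time_s": time; "joint_positions": joint angles; "dq": joint speeds; "tau": joint torques, N m; "eef_pos": TCP position; "eef_rot": TCP orientation; "contact_force": force on the tool from outside, world axes, zero at the start; "torque": the same for the moment, N m; "grip_width": finger opening in m.
Only numpy, scipy, OpenCV 4.12 (cv2) and the standard library are available. Lean on these libraries where they do the work, as an engineer would, in place of code of your own. Each camera call takes 0.05 s, during which the arm holds its last target.

## Working session

There is one attempt and no reset: what is moved stays moved. The work goes in short steps, each a Python script; the robot and the scene stay as the last script left them, time stands still between calls to the robot, and variables do not carry over. Pictures are saved under pics/ and viewed, and the job is handed in when it is done.

```bash
mkdir -p pics; ls; cat > h.py <<'E'
import numpy as np, cv2
from scipy.spatial.transform import Rotation as Ro
from workcell import r, command_gripper, optics
def pose():
    s=r.read_state(); return np.array(s['eef_pos']),np.array(s['eef_rot'])
def cam(name,p=None,q=None):
    m=optics.camera_model(name); K=np.array(m['K'])
    if name=='wrist':
        T=np.array(m['tool_from_camera']); W=np.eye(4); W[:3,:3]=Ro.from_quat(q).as_matrix(); W[:3,3]=p
        WC=W@T
    else:
        WC=np.eye(4); R=np.array(m['R']); WC[:3,:3]=R.T; WC[:3,3]=-R.T@np.array(m['t'])
    return K,m['k1'],WC
def snap(name,tag):
    p,q=pose(); im,d=optics.get_image(name)
    K,k1,WC=cam(name,p,q)
    cv2.imwrite(f'pics/{tag}.png',im[:,:,::-1]); np.savez(f'pics/{tag}.npz',im=im,d=d,K=K,k1=k1,WC=WC)
    return load(tag)
def load(tag):
    z=np.load(f'pics/{tag}.npz'); return {k:z[k] for k in z}
def cloud(o):
    K,k1=o['K'],float(o['k1']); h,w=o['d'].shape
    u,v=np.meshgrid(np.arange(w),np.arange(h))
    pts=np.stack([u,v],-1).reshape(-1,1,2).astype(float)
    n=cv2.undistortPoints(pts,K,np.array([k1,0,0,0.])).reshape(h,w,2)
    d=o['d'][...,None]
    c=np.concatenate([n*d,d],-1)
    X=c@o['WC'][:3,:3].T+o['WC'][:3,3]
    X[o['d']<=0]=np.nan
    return X
def proj(o,X):
    Rm=o['WC'][:3,:3]; c=(np.asarray(X)-o['WC'][:3,3])@Rm
    n=c[...,:2]/c[...,2:]; r2=(n**2).sum(-1,keepdims=True); n=n*(1+float(o['k1'])*r2)
    return n*[o['K'][0,0],o['K'][1,1]]+o['K'][:2,2]
E
python3 - <<'E'
from h import *
print(r.read_state()['time_s'])
for n in ('scene','side','wrist'):
    o=snap(n,n+'0'); print(n,o['K'].tolist(),float(o['k1']),o['WC'].round(3).tolist())
E
```

```text
pics
0.0
scene [[453.1438216950491, 0.0, 311.53689510880514], [0.0, 453.1438216950491, 200.26499353576497], [0.0, 0.0, 1.0]] -0.10740078360975801 [[-0.841, 0.426, -0.335, 0.981], [0.542, 0.654, -0.528, 0.77], [-0.006, -0.626, -0.78, 1.163], [0.0, 0.0, 0.0, 1.0]]
side [[508.71214299567396, 0.0, 312.60447965484224], [0.0, 508.71214299567396, 199.67827757201073], [0.0, 0.0, 1.0]] 0.04511588646473534 [[0.713, -0.514, 0.477, -0.09], [-0.701, -0.513, 0.495, -0.61], [-0.01, -0.688, -0.726, 1.103], [0.0, 0.0, 0.0, 1.0]]
wrist [[357.322345822952, 0.0, 319.42643212220145], [0.0, 357.322345822952, 194.09719844296336], [0.0, 0.0, 1.0]] -0.01990752609303664 [[0.324, 0.904, 0.279, 0.1], [0.946, -0.309, -0.098, 0.521], [-0.002, 0.296, -0.955, 0.374], [0.0, 0.0, 0.0, 1.0]]
```

View pics/scene0.png

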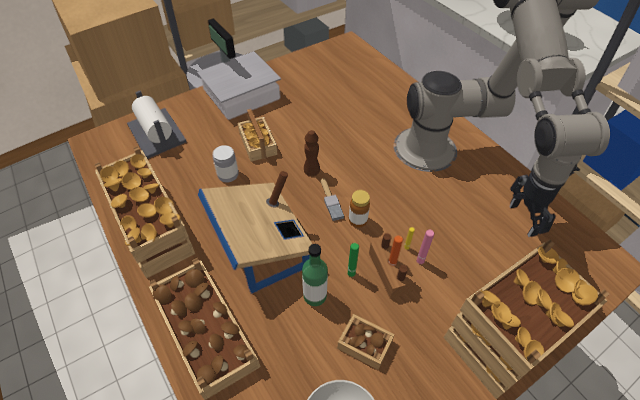

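View pics/side0.png

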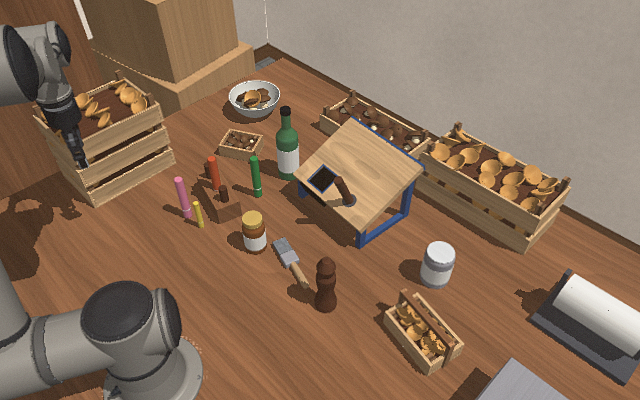

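View pics/wrist0.png

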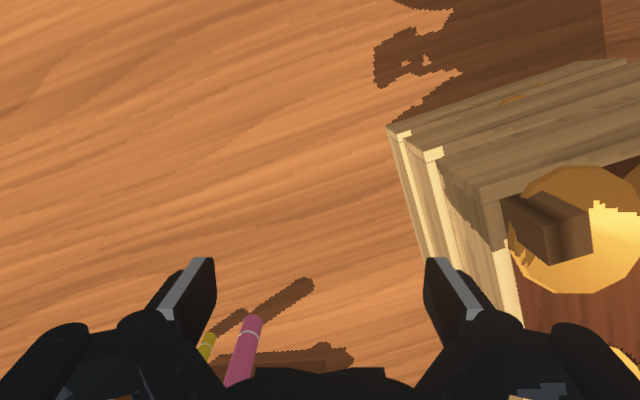

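The rack with the orange peg is at scene (397,255) / side (213,175). The board's window is at scene (289,229) / side (322,180), the fixed peg at scene (278,190), and the barred crate at scene (258,140) / side (425,330). The oil bottle stands close to the board's left edge. I'll measure these from the depth data.

```bash
python3 - <<'E'
from h import *
for n,(x0,y0,x1,y1),t in (('scene0',(180,90,460,300),'a'),('side0',(150,90,480,390),'b')):
    o=load(n); im=o['im'][y0:y1,x0:x1,::-1]; s=2.4 if t=='b' else 2.8
    im=cv2.resize(im,None,fx=s,fy=s,interpolation=cv2.INTER_CUBIC)[:600,:800]; cv2.imwrite(f'pics/crop_{t}.png',im)
    X=cloud(o)
    pts={'scene0':dict(board=(240,215),board2=(265,240),win=(289,229),fix=(279,185),otop=(397,237),crate=(258,140),jar=(360,197),mill=(312,135),oil=(315,252),can=(226,155)),
     'side0':dict(board=(370,165),board2=(340,150),win=(322,180),fix=(342,185),otop=(212,157),crate=(425,330),jar=(253,217),mill=(325,262),oil=(286,112),can=(439,250),brush=(290,260))}[n]
    for k,(u,v) in pts.items(): print(n,k,X[v,u].round(3))
E
```

```text
scene0 board [0.743 0.02  0.153]
scene0 board2 [0.722 0.124 0.14 ]
scene0 win [0.633 0.099 0.094]
scene0 fix [0.606 0.007 0.181]
scene0 otop [0.432 0.325 0.17 ]
scene0 crate [ 0.51  -0.325  0.042]
scene0 jar [0.402 0.128 0.114]
scene0 mill [ 0.41  -0.124  0.172]
scene0 oil [0.666 0.287 0.248]
scene0 can [ 0.66  -0.254  0.111]
side0 board [0.735 0.019 0.156]
side0 board2 [0.727 0.123 0.151]
side0 win [0.653 0.122 0.084]
side0 fix [ 0.59  -0.01   0.201]
side0 otop [0.436 0.329 0.179]
side0 crate [ 0.494 -0.366  0.056]
side0 jar [0.404 0.125 0.121]
side0 mill [ 0.4   -0.138  0.184]
side0 oil [0.654 0.264 0.248]
side0 can [ 0.661 -0.272  0.112]
side0 brush [0.426 0.014 0.022]
```

View pics/crop_a.png

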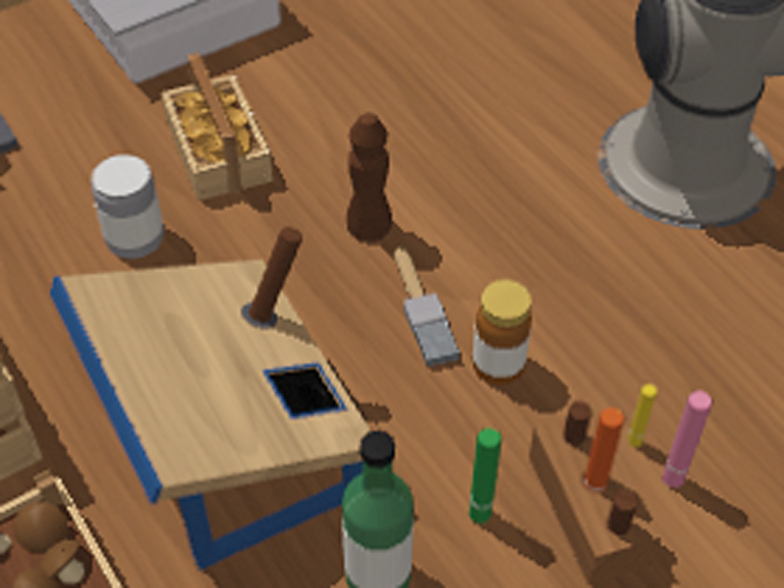

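View pics/crop_b.png

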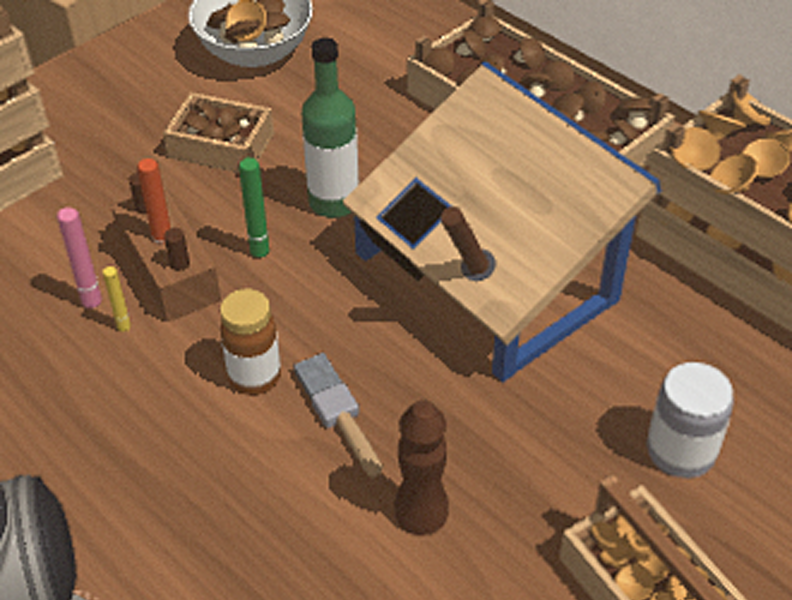

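```bash
cat > meas.py <<'E'
from h import *
import sys
def board(tags):
    out=[]
    for t in tags:
        o=load(t); X=cloud(o); hsv=cv2.cvtColor(o['im'],cv2.COLOR_RGB2HSV)
        P=X.reshape(-1,3); ok=np.isfinite(P).all(1)
        tl=np.deg2rad(23)
        m0=ok&(P[:,0]>.5)&(P[:,0]<.9)&(abs(P[:,1]-.05)<.25)&(P[:,2]>.06)&(P[:,2]<.22)
        A=P[m0]; rng=np.random.default_rng(0); best=0
        for _ in range(500):
            a=A[rng.integers(len(A),size=3)]; n=np.cross(a[1]-a[0],a[2]-a[0]); l=np.linalg.norm(n)
            if l<1e-6: continue
            n/=l; n*=np.sign(n[2])
            if abs(np.arccos(n[2])-tl)>.05: continue
            c=abs((A-a[0])@n)<.003
            if c.sum()>best: best=c.sum(); I=c
        B=A[I]
        for _ in range(3):
            c0=B.mean(0); n=np.linalg.svd(B-c0)[2][2]; n*=np.sign(n[2]); B=A[abs((A-c0)@n)<.003]
        ex=np.array([0,0,1])-n*n[2]; ex/=np.linalg.norm(ex); ey=np.cross(n,ex)
        q=np.stack([(B-c0)@ex,(B-c0)@ey],1).astype(np.float32)
        rect=cv2.minAreaRect(q)
        ctr=c0+ex*rect[0][0]+ey*rect[0][1]
        print(t,'tilt',np.rad2deg(np.arccos(n[2])).round(2),'yaw',np.arctan2(-n[1],-n[0]).round(4),'rect',rect,'ctr',ctr.round(4))
        # inliers percentiles
        out.append((n,ex,ey,ctr))
    return out
if __name__=='__main__':
    fr=board(['scene0','side0'])
    n=sum(f[0] for f in fr); n/=np.linalg.norm(n)
    for t,(n,ex,ey,ctr) in zip(['scene0','side0'],fr):
        o=load(t); X=cloud(o); im=o['im'].astype(int); L=(X-ctr)@np.stack([ex,ey,n],1)
        dark=(im.max(-1)<110)&(L[...,2]>.03)&(L[...,2]<.125)&(abs(L[...,0]+.075)<.04)&(abs(L[...,1]+.055)<.04)
        Q=L[dark]; print('fixed',t,dark.sum(),np.median(Q,0).round(4),Q.min(0).round(4),Q.max(0).round(4))
        blk=(im.max(-1)<45)&(abs(L[...,2])<.012)&(abs(L[...,0]+.075)<.05)&(abs(L[...,1]-.055)<.05)
        Q=L[blk]; print('win',blk.sum(),cv2.minAreaRect(Q[:,:2].astype(np.float32)),np.median(Q,0).round(4))
        hsv=cv2.cvtColor(o['im'],cv2.COLOR_RGB2HSV)
        og=(hsv[...,0]>4)&(hsv[...,0]<13)&(hsv[...,1]>190)&(abs(X[...,0]-.43)<.06)&(abs(X[...,1]-.33)<.06)&(X[...,2]>.075)
        Q=X[og]; print('orange',og.sum(),Q.min(0).round(4),Q.max(0).round(4),np.median(Q,0).round(4))
        for zz in (.09,.11,.13,.15): 
            s=abs(Q[:,2]-zz)<.008; print('  z',zz,Q[s].mean(0).round(4) if s.any() else '')
        c=(abs(X[...,0]-.5)<.13)&(abs(X[...,1]+.34)<.13)&(X[...,2]>.082)&(X[...,2]<.105)
        Q=X[c]; print('bar',c.sum(),cv2.minAreaRect(Q[:,:2].astype(np.float32)),Q[:,2].max())
        c=(abs(X[...,0]-.43)<.1)&(abs(X[...,1]-.33)<.11)&(abs(X[...,2]-.06)<.004)
        Q=X[c]; print('racktop',c.sum(),cv2.minAreaRect(Q[:,:2].astype(np.float32)))
E
python3 meas.py
```

```text
scene0 tilt 22.99 yaw -0.0861 rect ((-0.02543812245130539, 0.03612974286079407), (0.3041529655456543, 0.41622185707092285), 10.658428192138672) ctr [0.6982 0.0949 0.1327]
side0 tilt 23.07 yaw -0.0865 rect ((-0.04416612535715103, 0.054232001304626465), (0.37547627091407776, 0.3338916003704071), 89.9948959350586) ctr [0.6701 0.0955 0.1247]
fixed scene0 106 [-0.0617 -0.0923  0.075 ] [-0.0704 -0.095   0.0307] [-0.0505 -0.0892  0.1168]
win 82 ((-0.0671670064330101, 0.019127167761325836), (0.05526786297559738, 0.027117686346173286), 0.7921900749206543) [-0.0602  0.02   -0.003 ]
orange 190 [0.4257 0.3227 0.0755] [0.4476 0.346  0.1768] [0.4418 0.3374 0.1391]
  z 0.09 [0.4408 0.3371 0.089 ]
  z 0.11 [0.4413 0.3381 0.1104]
  z 0.13 [0.4424 0.3373 0.1302]
  z 0.15 [0.4427 0.3379 0.1502]
bar 181 ((0.5264647603034973, -0.32610756158828735), (0.2320052832365036, 0.08746109902858734), 49.51076889038086) 0.1031892693264358
racktop 661 ((0.4261026680469513, 0.3289715051651001), (0.17793074250221252, 0.1628505140542984), 24.272207260131836)
fixed side0 3 [-0.0366 -0.0925  0.1117] [-0.0434 -0.0938  0.1096] [-0.0365 -0.0905  0.1132]
win 109 ((-0.05605786293745041, 0.031037116423249245), (0.060288865119218826, 0.04962509125471115), 1.1427364349365234) [-0.0532  0.0269 -0.0037]
orange 10 [0.4197 0.3199 0.076 ] [0.441  0.3334 0.1749] [0.426  0.3232 0.1097]
  z 0.09 [0.4292 0.3227 0.0905]
  z 0.11 [0.4223 0.3277 0.1083]
  z 0.13 [0.4409 0.3228 0.135 ]
  z 0.15 
bar 786 ((0.5292029976844788, -0.3253433108329773), (0.23859819769859314, 0.10117947310209274), 45.766700744628906) 0.10451937964396485
racktop 644 ((0.4165724813938141, 0.3213682770729065), (0.18339891731739044, 0.1789325624704361), 16.626220703125)
```

```bash
python3 - <<'E'
from h import *
p,q=pose(); print(p,Ro.from_quat(q).as_matrix().round(3).tolist()); print(np.array(optics.camera_model('wrist')['tool_from_camera']).round(4).tolist())
o=load('scene0');X=cloud(o)
for u,v in ((386,236),(402,269),(387,238),(403,271)): print(X[v,u].round(3))
E
```

```text
[0.17037705 0.49629685 0.25580394] [[-0.946, 0.325, -0.001], [0.325, 0.946, -0.001], [0.0, -0.001, -1.0]]
[[0.0006, -0.9552, -0.296, 0.0748], [1.0, 0.0008, -0.0008, 0.0001], [0.001, -0.296, 0.9552, -0.118], [0.0, 0.0, 0.0, 1.0]]
[0.421 0.277 0.107]
[0.451 0.384 0.106]
[0.421 0.282 0.103]
[0.454 0.391 0.108]
```

```bash
cat >> h.py <<'E'
def Rdown(yaw,flip=False):
    # tool y along (cos,sin) of yaw (or opposite), z down
    y=np.array([np.cos(yaw),np.sin(yaw),0])*(-1 if flip else 1); z=np.array([0,0,-1.]); return np.stack([np.cross(y,z),y,z],1)
def Rax(y,z):
    z=z/np.linalg.norm(z); y=y-z*(y@z); y/=np.linalg.norm(y); return np.stack([np.cross(y,z),y,z],1)
def Q(R): return Ro.from_matrix(R).as_quat()
def bframe(yaw,tilt=np.deg2rad(23)):
    h=np.array([np.cos(yaw),np.sin(yaw),0]); ex=h*np.cos(tilt)+np.array([0,0,np.sin(tilt)])
    ez=-h*np.sin(tilt)+np.array([0,0,np.cos(tilt)]); return np.stack([ex,np.cross(ez,ex),ez],1)
E
python3 - <<'E'
from h import *
for f in (0,1):
    print('rack',f,r.solve_ik([.434,.331,.30],Q(Rdown(-.28,f))), r.solve_ik([.434,.331,.14],Q(Rdown(-.28,f))))
B=bframe(-.086)
for nm,p in (('ins',[.60,.10,.25]),('place',[.66,.02,.24])):
  for a in (B[:,0],-B[:,0],B[:,1],-B[:,1]):
    s=r.solve_ik(p,Q(Rax(a,-B[:,2]))); print(nm,None if s is None else np.round(s,2))
for f in (0,1):
  for y in (-.6,-.4): print('crate',f,r.solve_ik([.5,-.34,.2],Q(Rdown(y,f))))
E
```

```text
rack 0 [ 5.11127879e-01  3.51073196e-01  1.38882936e+00 -4.44089210e-16
  1.40169010e+00  7.91127879e-01] [ 5.11127879e-01  4.98286134e-01  1.62583254e+00 -4.44089210e-16
  1.01747398e+00  7.91127879e-01]
rack 1 [ 5.11127879e-01  3.51073196e-01  1.38882936e+00 -4.44089210e-16
  1.40169010e+00 -2.35046477e+00] [ 5.11127879e-01  4.98286134e-01  1.62583254e+00 -4.44089210e-16
  1.01747398e+00 -2.35046477e+00]
ins [ 0.07  0.32  1.64 -0.08  0.79  0.2 ]
ins [ 0.07  0.32  1.64 -0.08  0.79 -2.94]
ins [ 0.07  0.32  1.64 -0.08  0.79 -1.37]
ins [ 0.07  0.32  1.64 -0.08  0.79  1.77]
place [-0.09  0.42  1.52 -0.    0.8   0.  ]
place None
place [-0.09  0.42  1.52 -0.    0.8  -1.57]
place [-0.09  0.42  1.52 -0.    0.8   1.57]
crate 0 [-7.23869683e-01  5.33366612e-01  1.37701836e+00 -4.44089210e-16
  1.23120768e+00 -1.23869683e-01]
crate 0 [-7.23869683e-01  5.33366612e-01  1.37701836e+00 -4.44089210e-16
  1.23120768e+00 -3.23869683e-01]
crate 1 [-7.23869683e-01  5.33366612e-01  1.37701836e+00 -4.44089210e-16
  1.23120768e+00  3.01772297e+00]
crate 1 [-7.23869683e-01  5.33366612e-01  1.37701836e+00 -4.44089210e-16
  1.23120768e+00  2.81772297e+00]
```

```bash
python3 - <<'E'
from h import *
r.reach([.434,.285,.34],Q(Rdown(-.28)))
o=snap('wrist','w1'); print(r.read_state()['time_s'])
E
```

```text
1.5083
```

View pics/w1.png

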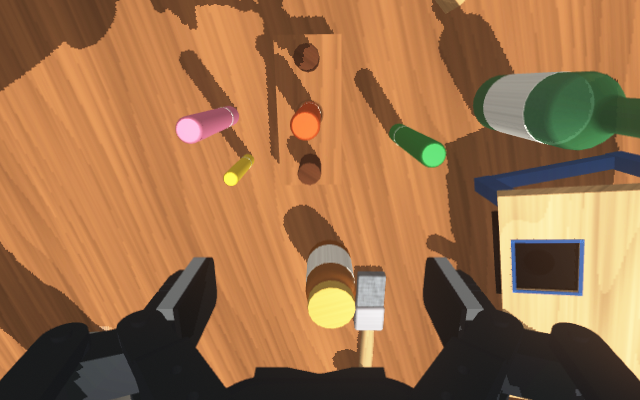

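The orange peg's top is at about (305,124), with dark pegs at (307,57) and (309,168). The rack is square to the picture to within about 0.03 rad, and the whole window shows at (547,267).

```bash
python3 - <<'E'
from h import *
o=load('w1'); X=cloud(o); im=o['im']; hsv=cv2.cvtColor(im,cv2.COLOR_RGB2HSV)
og=(abs(X[...,0]-.434)<.05)&(abs(X[...,1]-.33)<.05)
m=og&(X[...,2]>.165)&(X[...,2]<.185); P=X[m]; v,u=np.nonzero(m)
print('top',m.sum(),P.mean(0).round(4),P.min(0).round(4),P.max(0).round(4),u.mean(),v.mean(),cv2.minEnclosingCircle(P[:,:2].astype(np.float32)))
near=(abs(X[...,0]-.434)<.08)&(abs(X[...,1]-.33)<.09)
m=near&(abs(X[...,2]-.11)<.004)&(hsv[...,2]<120); n,l,st,c=cv2.connectedComponentsWithStats(m.astype(np.uint8))
for i in range(1,n):
    if st[i,4]>30: print('dark',st[i,4],X[l==i].mean(0).round(4))
m=near&(abs(X[...,2]-.06)<.004); print('racktop',cv2.minAreaRect(X[m][:,:2].astype(np.float32)))
b=(X[...,0]>.5)&(abs(X[...,1]-.1)<.1)
for u,v in ((514,241),(583,241),(580,295),(514,292),(547,267),(620,230),(520,215)): print((u,v),X[v,u].round(4))
for n,pt in (('jar',(331,308)),): print(n,X[pt[1],pt[0]])
E
```

```text
top 744 [0.4351 0.3314 0.1749] [0.4231 0.3191 0.1653] [0.4468 0.3428 0.1776] 304.7110215053763 124.74059139784946 ((0.4350071847438812, 0.3307771682739258), 0.012180275283753872)
dark 224 [0.445  0.3875 0.1102]
dark 46 [0.4217 0.2857 0.1091]
racktop ((0.4349649250507355, 0.33085450530052185), (0.16094808280467987, 0.07028098404407501), 75.16389465332031)
(514, 241) [0.6149 0.1412 0.1008]
(583, 241) [0.6735 0.1356 0.1245]
(580, 295) [0.6679 0.0695 0.1229]
(514, 292) [0.6081 0.0756 0.0996]
(547, 267) [0.6448 0.1021 0.1057]
(620, 230) [0.7032 0.1445 0.1353]
(520, 215) [0.6242 0.1706 0.1017]
jar [0.40245101 0.12835567 0.1213242 ]
```

```bash
python3 - <<'E'
from h import *
o=load('w1'); X=cloud(o)
for u,v in ((433,155),(398,130),(190,130),(231,179),(233,115)): print(X[v,u].round(3))
q=Q(Rdown(-.259)); c=np.array([.435,.331])
r.reach([*c,.25],q); command_gripper(.07,60)
r.move_straight([*c,.148],q,speed=.12)
command_gripper(0,60)
s=r.read_state(); print(s['grip_width'],s['contact_force'],s['eef_pos'],s['time_s'])
r.move_straight([*c,.33],speed=.15)
s=r.read_state(); print(s['grip_width'],s['contact_force'],s['time_s'])
snap('scene','s2'); snap('wrist','w2')
E
```

```text
[0.533 0.274 0.151]
[0.528 0.284 0.043]
[0.338 0.352 0.15 ]
[0.341 0.292 0.1  ]
[0.348 0.352 0.032]
0.022478084751239656 [-0.61254569  0.41897915  5.92706404] [0.43504035 0.33118622 0.1485455 ] 3.7917
0.022728514992117616 [ 1.41599335  0.57993282 -1.35843728] 5.1583
```

View pics/w2.png

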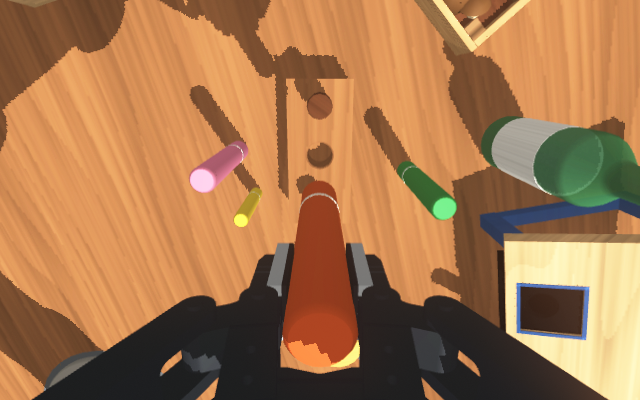

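```bash
python3 - <<'E'
from h import *
for t in ('w1','w2'):
    o=load(t); X=cloud(o); hsv=cv2.cvtColor(o['im'],cv2.COLOR_RGB2HSV)
    m=(X[...,0]>.55)&(X[...,1]<.175)&(X[...,1]>-.05)&(X[...,2]>.09)&(X[...,2]<.2)
    w=(hsv[...,1]<150)&(hsv[...,2]>150)&m
    A=X[w]; 
    c0=np.median(A,0)
    for _ in range(6):
        c0=A.mean(0); n=np.linalg.svd(A-c0,full_matrices=False)[2][2]; n*=np.sign(n[2]); A=X[w]; A=A[abs((A-c0)@n)<.003]
    yaw=np.arctan2(-n[1],-n[0]); print(t,len(A),'tilt',np.rad2deg(np.arccos(n[2])),'yaw',yaw, 'std',((A-c0)@n).std())
    B=bframe(yaw,np.arccos(n[2]))
    blue=(hsv[...,0]>100)&(hsv[...,0]<125)&(hsv[...,1]>100)&(X[...,0]>.58)&(X[...,1]<.16)&(abs((X-c0)@n)<.006)
    print(blue.sum()); P=(X[blue]-c0)@B; rc=cv2.minAreaRect(P[:,:2].astype(np.float32)); print(rc)
    wc=c0+B[:,:2]@np.array(rc[0]); wc2=wc
    print('window on face',wc.round(4))
    L=(X-wc)@B; d=(abs(L[...,0])<.029)&(abs(L[...,1])<.029)
    print('depth pct',np.percentile(L[d][:,2],[0,5,25,50,75,95,100]).round(4))
    # peg
    if t=='w2':
        p,q=pose(); T=Ro.from_quat(q).as_matrix(); G=(X-p)@T
        og=(hsv[...,0]<14)&(hsv[...,1]>170)&(abs(G[...,0])<.04)&(abs(G[...,1])<.03)&(G[...,2]>.02)&(G[...,2]<.15)
        for z in np.arange(.035,.13,.015):
            s=og&(abs(G[...,2]-z)<.0075); 
            if s.sum()>5: print(round(z,3),s.sum(),np.percentile(G[s][:,0],95).round(4),np.percentile(G[s][:,1],[2,50,98]).round(4))
        print(G[og][:,2].max())
E
```

```text
w1 14431 tilt 22.999417614522915 yaw -0.08826523353426426 std 0.0008565993695230669
719
((-0.03250794857740402, 0.007309658452868462), (0.06715437769889832, 0.06787578016519547), 0.13738146424293518)
window on face [0.6407 0.1068 0.1114]
depth pct [-0.0403 -0.0335 -0.0043 -0.0032 -0.0025 -0.0017  0.0012]
w2 12863 tilt 22.933788481791012 yaw -0.08521168397821857 std 0.0008437537054451102
704
((-0.032649267464876175, 0.006981886923313141), (0.06892058998346329, 0.06700195372104645), 89.97972869873047)
window on face [0.6409 0.1068 0.1117]
depth pct [-0.0393 -0.0289 -0.0044 -0.0034 -0.0027 -0.0019  0.0017]
0.035 575 0.012 [-0.0103  0.0005  0.0116]
0.05 453 0.0119 [-0.0104  0.0005  0.0114]
0.065 353 0.0118 [-0.0104  0.0005  0.0114]
0.08 245 0.0118 [-0.0105 -0.0001  0.0109]
0.095 150 0.0117 [-0.0104  0.0002  0.0106]
0.11 190 0.0117 [-0.0105  0.0005  0.0111]
0.125 25 0.0116 [-0.01    0.0005  0.0112]
0.12019636366675561
```

The peg hangs straight in the grip. The depth data also show a deep spot in the pad, so I'll use it to choose where to start feeling.

```bash
python3 - <<'E'
from h import *
yaw=-.0867; B=bframe(yaw); wf=np.array([.6408,.1068,.1115])
for t in ('w1','w2'):
    o=load(t); X=cloud(o); L=(X-wf)@B; C=(o['WC'][:3,3]-wf)@B
    d=(abs(L[...,0])<.045)&(abs(L[...,1])<.045)&(L[...,2]<-.0055)
    n,l,st,ce=cv2.connectedComponentsWithStats(d.astype(np.uint8))
    i=1+np.argmax(st[1:,4]); P=L[l==i]
    s=(-.003-C[2])/(P[:,2]-C[2]); M=C+s[:,None]*(P-C)
    print(t,n,st[i],M.min(0).round(4),M.max(0).round(4),cv2.minEnclosingCircle(M[:,:2].astype(np.float32)))
    # bottom
    b=P[P[:,2]<-.032]; print(len(b),b.min(0).round(4) if len(b) else'',b.max(0).round(4) if len(b) else '')
E
```

```text
w1 10 [522 250  30  23 511] [-0.023  -0.0087 -0.003 ] [ 0.005   0.0189 -0.003 ] ((-0.008119812235236168, 0.005632309243083), 0.015216754749417305)
156 [-0.0184 -0.0101 -0.0404] [ 0.0036  0.0011 -0.032 ]
w2 7 [528 294  29  22 455] [-0.0218 -0.0089 -0.003 ] [ 0.0055  0.0189 -0.003 ] ((-0.00816942285746336, 0.004778092727065086), 0.01458736788481474)
94 [-0.0154 -0.0109 -0.0392] [ 0.0032 -0.0036 -0.0321]
```

```bash
cat >> h.py <<'E'
yaw=-.0867; B=bframe(yaw); wf=np.array([.6408,.1068,.1115])
LP=.1235
Rt=Rax(B[:,0],-B[:,2]); qt=Q(Rt)
def tcp_for_foot(x,y,z):  # foot in window frame on board face (z=0 at face)
    return wf+B@np.array([x,y,z])-Rt@np.array([0,.0004,LP])
def foot():
    p,q=pose(); return B.T@(p+Ro.from_quat(q).as_matrix()@np.array([0,.0004,LP])-wf)
def F():
    return B.T@np.array(r.read_state()['contact_force'])
E
python3 - <<'E'
from h import *
hx,hy=-.0082,.005
r.reach(tcp_for_foot(hx,hy,.05),qt); print(foot().round(4),F().round(2))
r.move_straight(tcp_for_foot(hx,hy,.008),qt,speed=.06); r.hold(.2); print(foot().round(4),F().round(2))
k=r.move_straight(tcp_for_foot(hx,hy,-.020),qt,speed=.02,max_force=6); s=r.read_state()
print(k,foot().round(4),F().round(2),np.round(s['torque'],2),s['time_s'],s['grip_width'])
snap('wrist','w3');snap('scene','s3')
E
```

```text
[-0.0081  0.0056  0.0503] [ 0.04 -0.11  0.2 ]
[-0.0078  0.005   0.0084] [-1.07  0.46 -0.13]
False [-0.0081  0.005  -0.0199] [-0.59  0.2  -1.24] [0.04 0.24 0.02] 8.8667 0.022592461375212217
```

View pics/w3.png

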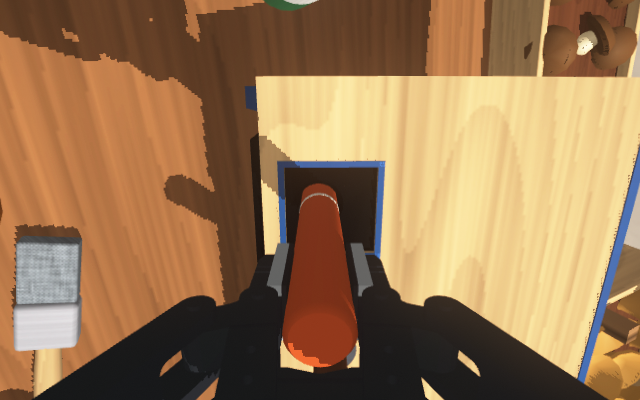

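```bash
python3 - <<'E'
from h import *
hx,hy=-.0082,.005
k=r.move_straight(tcp_for_foot(hx,hy,-.044),qt,speed=.015,max_force=12); s=r.read_state()
print(k,foot().round(4),F().round(2),np.round(s['torque'],2),s['time_s'],s['grip_width'])
snap('wrist','w4');snap('side','d4')
o=load('d4'); c=cv2.resize(o['im'][90:240,240:440,::-1],None,fx=4,fy=4,interpolation=cv2.INTER_CUBIC); cv2.imwrite('pics/d4c.png',c)
E
```

```text
True [-0.0082  0.0051 -0.0383] [-0.56 -0.56  5.69] [-0.04  0.24 -0.  ] 10.1083 0.02267190339348004
```

View pics/w4.png

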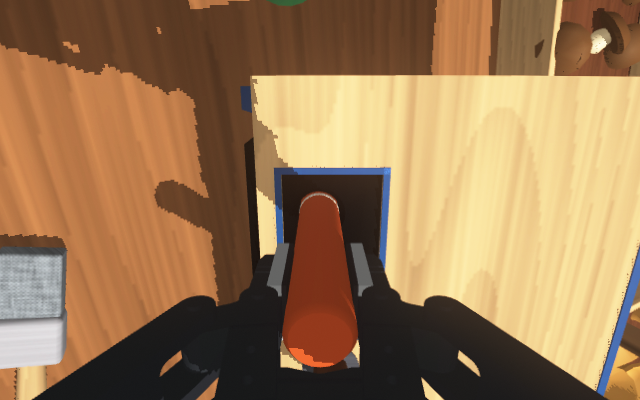

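View pics/d4c.png

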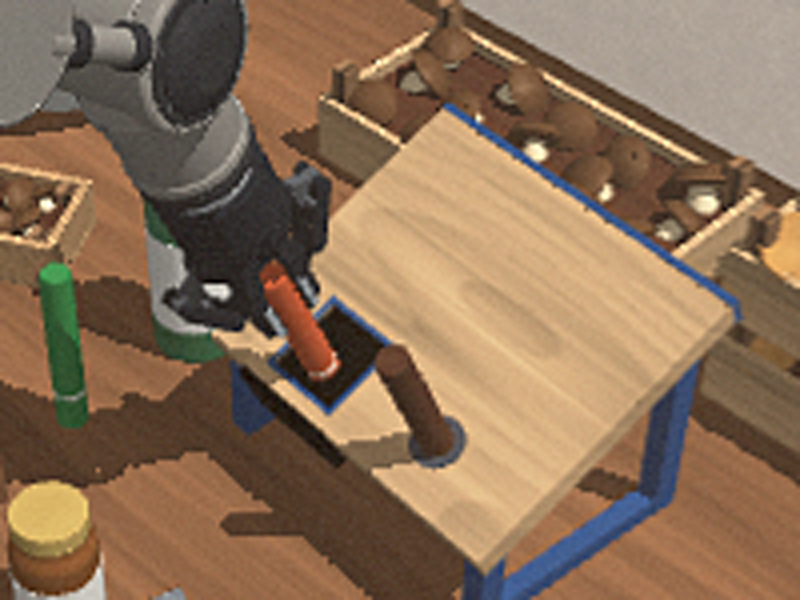

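The foot stopped 38.3 mm below the face, which is the full hole depth (3 + 35 mm), and the ring is at the pad. Next I release, back off along the peg and check it, then look at the crate.

```bash
python3 - <<'E'
from h import *
command_gripper(.05,60)
p,q=pose(); r.move_straight(p+B[:,2]*.10,qt,speed=.15)
snap('wrist','w5')
r.reach([.5,-.27,.34],Q(Rdown(-.086)))
snap('wrist','w6'); snap('side','d6'); print(r.read_state()['time_s'])
E
```

```text
13.025
```

View pics/w5.png

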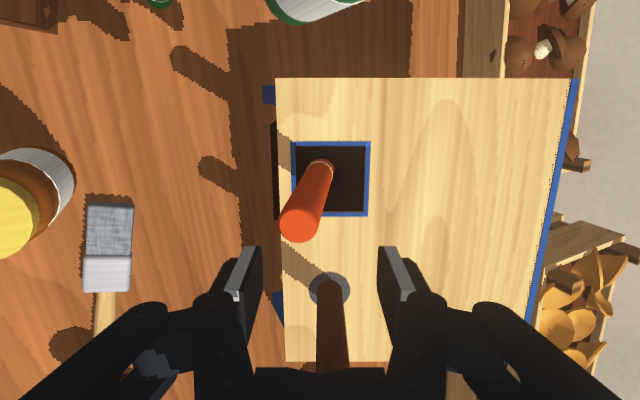

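View pics/w6.png

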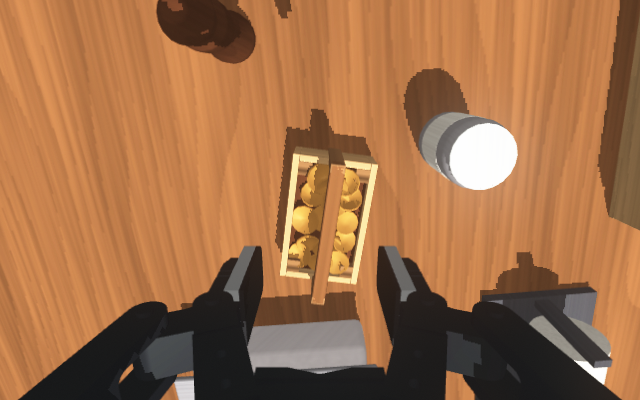

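View pics/d6.png

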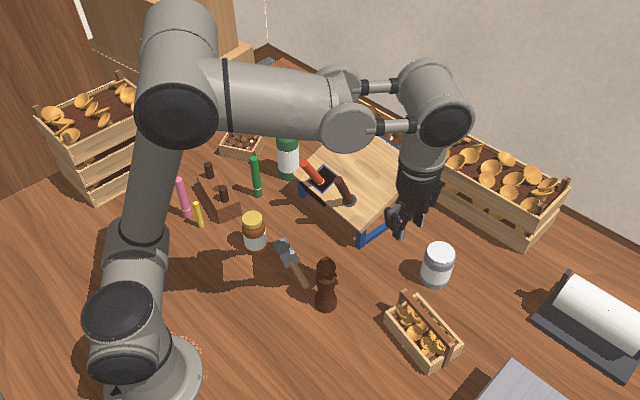

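```bash
python3 - <<'E'
from h import *
o=load('w5'); X=cloud(o); L=(X-wf)@B; hsv=cv2.cvtColor(o['im'],cv2.COLOR_RGB2HSV)
og=(hsv[...,0]<14)&(hsv[...,1]>170)&(abs(L[...,0]+.008)<.05)&(abs(L[...,1]-.005)<.04)&(L[...,2]>.004)&(L[...,2]<.14)
og=cv2.erode(og.astype(np.uint8),np.ones((3,3)))>0
P=L[og]; print(len(P))
from scipy.optimize import least_squares
def f(a):
    z=P[:,2]-.05; side=P[:,2]<.10
    cx=a[0]+a[2]*z; cy=a[1]+a[3]*z
    return (np.hypot(P[:,0]-cx,P[:,1]-cy)-.012)[side]
s=least_squares(f,[-.008,.005,0,0],loss='soft_l1',f_scale=.001); print(s.x.round(4))
T=P[P[:,2]>P[:,2].max()-.006]; print('top',T.mean(0).round(4),T.max(0).round(4), len(T))
a=s.x; n=np.array([a[2],a[3],1]); n/=np.linalg.norm(n); c=np.array([a[0],a[1],.05])
ax=(P-c)@n; tp=ax.max(); print('topmost axial',np.percentile(ax,[90,95,99,100]).round(4)); t=np.percentile(ax,97); print('foot',(c+n*(t-.15)).round(4))
# fixed peg
dk=(o['im'].max(-1)<110)&(abs(L[...,0])<.05)&(abs(L[...,1]+.11)<.04)&(L[...,2]>.01)&(L[...,2]<.118)
dk=cv2.erode(dk.astype(np.uint8),np.ones((3,3)))>0
P=L[dk]; s=least_squares(lambda a:f(a),[0,-.11,0,0],loss='soft_l1',f_scale=.001); print('fixed',len(P),s.x.round(4))
# crate
o=load('w6'); X=cloud(o)
near=(abs(X[...,0]-.5)<.13)&(abs(X[...,1]+.34)<.13)
for lo,hi in ((.094,.105),(.045,.056)):
    m=near&(X[...,2]>lo)&(X[...,2]<hi); print(lo,m.sum(),cv2.minAreaRect(X[m][:,:2].astype(np.float32)),np.median(X[m],0).round(4))
    n,l,st,_=cv2.connectedComponentsWithStats(m.astype(np.uint8)); 
    i=1+np.argmax(st[1:,4]); print('  cc',st[i],cv2.minAreaRect(X[l==i][:,:2].astype(np.float32)))
for n,(u,v) in dict(can=(483,155),mill=(180,15)).items(): print(n,X[v,u].round(3))
E
```

```text
2317
[-0.0158  0.0028 -0.1096 -0.0109]
top [-0.0217  0.0045  0.1115] [-0.0107  0.0144  0.1138] 1076
topmost axial [0.0625 0.0628 0.0632 0.0639]
foot [-0.0063  0.0037 -0.0365]
fixed 2137 [ 0.     -0.1102 -0.0003 -0.0055]
0.094 2212 ((0.5293211936950684, -0.32660648226737976), (0.23129308223724365, 0.09714218974113464), 46.982364654541016) [ 0.5045 -0.3429  0.0986]
  cc [ 311  163   35  142 2083] ((0.5019086599349976, -0.35641106963157654), (0.16741743683815002, 0.01643199846148491), 77.54204559326172)
0.045 5655 ((0.5360587239265442, -0.34318602085113525), (0.20152588188648224, 0.16109222173690796), 77.59368896484375) [ 0.5032 -0.3465  0.0504]
  cc [ 280  153   63  127 2884] ((0.48049068450927734, -0.3498721420764923), (0.16427019238471985, 0.05694611370563507), 76.9506607055664)
can [ 0.663 -0.274  0.111]
mill [ 0.413 -0.139  0.18 ]
```

```bash
cat >> h.py <<'E'
cy=.0907
def crate_R(dyaw=0):
    a=cy+dyaw; return Rax(B@np.array([np.cos(a),np.sin(a),0]),-B[:,2])
HB=.098   # TCP above crate underside
def tcp_for_crate(x,y,z): return wf+B@np.array([x,y,z+HB])
TX,TY=.0567,-.0477
E
python3 - <<'E'
from h import *
o=load('w6'); X=cloud(o); C=o['WC'][:3,3]
pc=np.array([[295,148],[377,160],[357,283],[281,278]],float)
n=cv2.undistortPoints(pc.reshape(-1,1,2),o['K'],np.array([float(o['k1']),0,0,0])).reshape(-1,2)
d=np.c_[n,np.ones(4)]@o['WC'][:3,:3].T; P=C+d*((.05-C[2])/d[:,2])[:,None]; print(P.round(4),P.mean(0))
for z in (.10,.03,.003): print(r.solve_ik(tcp_for_crate(TX+.015,TY,z),Q(crate_R())))
E
```

```text
[[ 0.4734 -0.2623  0.05  ]
 [ 0.5668 -0.2842  0.05  ]
 [ 0.5351 -0.4443  0.05  ]
 [ 0.4378 -0.4287  0.05  ]] [ 0.50327471 -0.35487539  0.05      ]
[-0.01243797  0.29838443  1.4680142  -0.03503057  0.9750451  -0.00266003]
[-1.62010073e-02  3.95698976e-01  1.50533337e+00 -3.69580170e-02
  8.40367851e-01 -1.12472228e-03]
[-1.75531390e-02  4.36585172e-01  1.51296637e+00 -3.79442447e-02
  7.91835195e-01 -3.70651071e-04]
```

```bash
python3 - <<'E'
from h import *
q=Q(Rdown(-.2175)); c=np.array([.502,-.356])
r.reach([*c,.20],q); command_gripper(.055,100)
k=r.move_straight([*c,.098],q,speed=.12,max_force=15); print(k)
command_gripper(0,100)
s=r.read_state(); print(s['grip_width'],np.round(s['contact_force'],1),s['eef_pos'],s['time_s'])
r.move_straight([*c,.36],speed=.15); r.hold(.2)
s=r.read_state(); print(s['grip_width'],np.round(s['contact_force'],1),np.round(s['torque'],2),s['time_s'])
snap('wrist','w7');snap('side','d7')
E
```

```text
False
0.014215155652238323 [-3.7  1.7  6.4] [ 0.50160512 -0.35603827  0.09862814] 15.3917
0.013966787204143016 [ 0.   0.4 -4.8] [-0.06 -0.01 -0.02] 17.4917
```

View pics/d7.png

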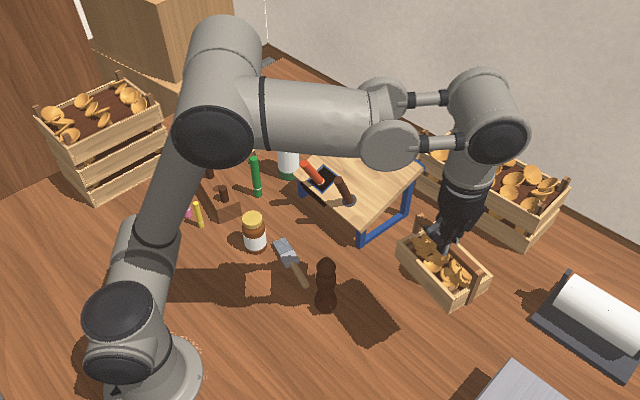

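View pics/w7.png

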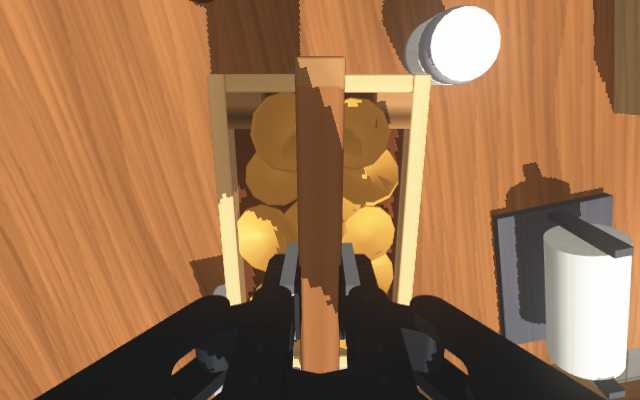

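The crate is held level and square to the jaws. I carry it above the board and lower it with clearance upslope of the pegs.

```bash
python3 - <<'E'
from h import *
q=Q(crate_R())
r.reach(tcp_for_crate(TX+.02,TY,.15),q)
r.move_straight(tcp_for_crate(TX+.02,TY,.015),q,speed=.1); r.hold(.2)
s=r.read_state(); print(F().round(2),np.round(s['torque'],2),s['time_s'])
snap('wrist','w8');snap('side','d8'); snap('scene','s8')
for t,(x0,y0,x1,y1) in dict(d8=(270,80,470,230),s8=(180,130,380,280)).items():
    o=load(t); cv2.imwrite(f'pics/{t}c.png',cv2.resize(o['im'][y0:y1,x0:x1,::-1],None,fx=4,fy=4,interpolation=cv2.INTER_CUBIC))
E
```

```text
[-1.63 -0.15 -4.76] [0.06 0.6  0.04] 20.8833
```

View pics/d8c.png

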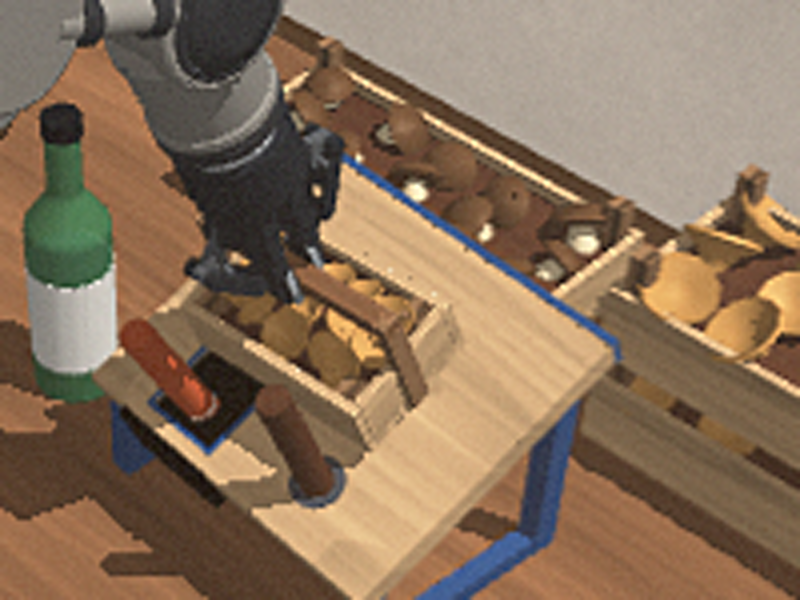

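View pics/w8.png

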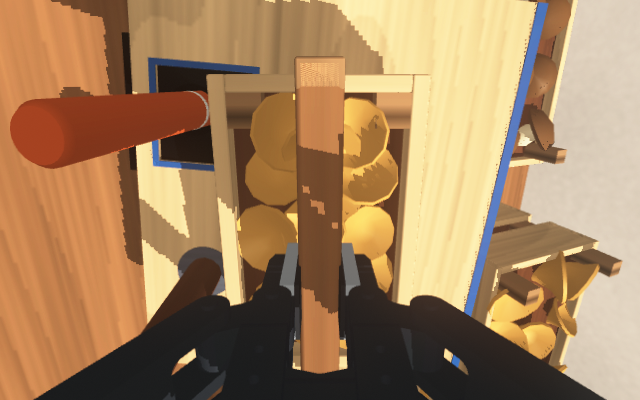

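View pics/s8c.png

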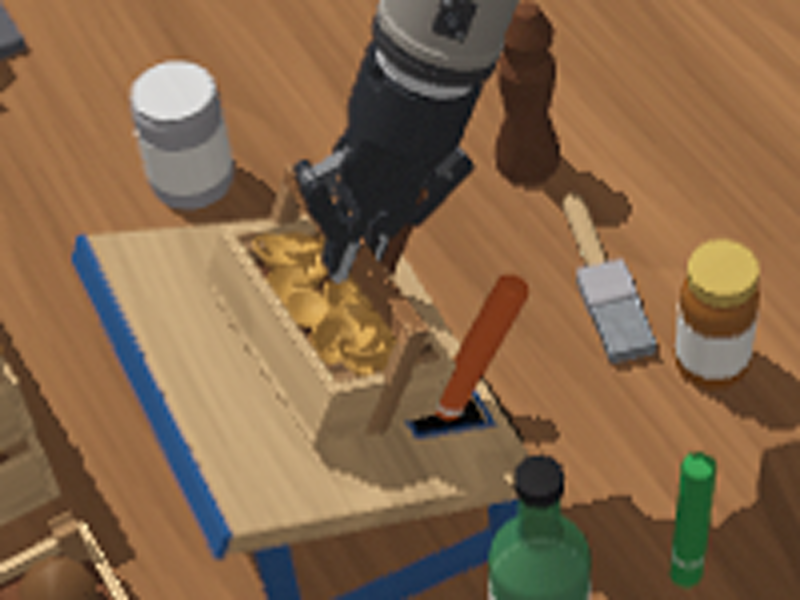

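```bash
python3 - <<'E'
from h import *
q=Q(crate_R())
def crate():
    p,_=pose(); return B.T@(p-wf)-[0,0,HB]
k=r.move_straight(tcp_for_crate(TX+.02,TY,.003),q,speed=.03,max_force=5); print('low',k,crate().round(4),F().round(2))
r.hold(.2)
d=np.array([np.cos(cy),np.sin(cy)])
z=crate()[2]; e=np.array([TX,TY])-d*.010
k=r.move_straight(tcp_for_crate(*e,z),q,speed=.02,max_force=4); s=r.read_state()
print('slide',k,crate().round(4),(crate()[:2]-[TX,TY])@d,F().round(2),np.round(B.T@np.array(s['torque']),2),s['time_s'])
snap('wrist','w9'); snap('side','d9')
for t,(x0,y0,x1,y1) in dict(d9=(270,80,470,230)).items():
    o=load(t); cv2.imwrite(f'pics/{t}c.png',cv2.resize(o['im'][y0:y1,x0:x1,::-1],None,fx=4,fy=4,interpolation=cv2.INTER_CUBIC))
E
```

```text
low False [ 0.0766 -0.0477  0.0027] [-0.85 -0.69 -3.61]
slide True [ 0.0553 -0.0482  0.0033] -0.0014126206331304925 [ 3.79 -0.11 -0.78] [ 0.17 -0.51  0.16] 22.8417
```

View pics/w9.png

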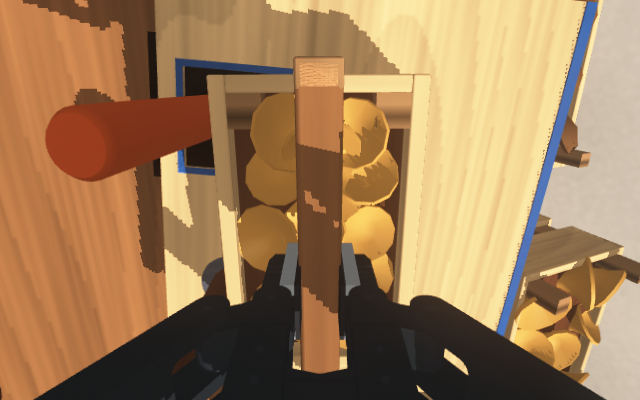

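View pics/d9c.png

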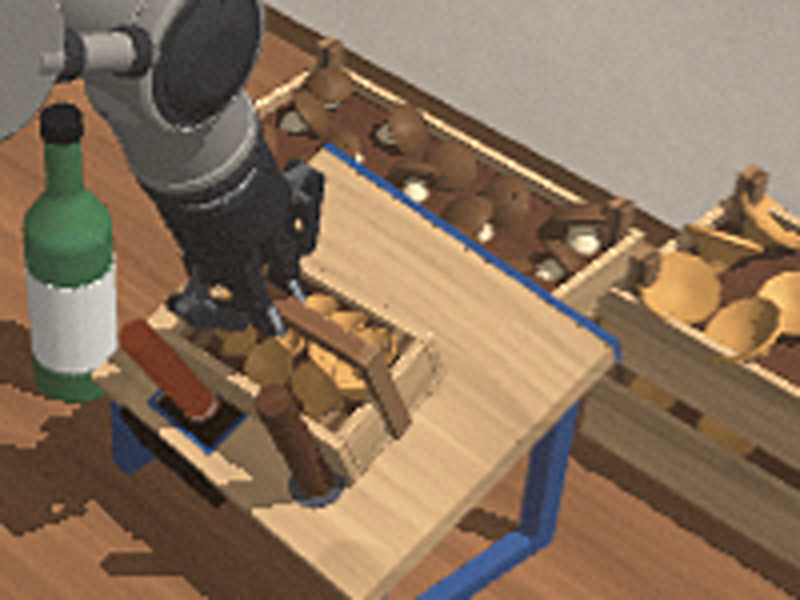

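```bash
cat >> h.py <<'E'
def crate():
    p,_=pose(); return B.T@(p-wf)-[0,0,HB]
def st(l):
    s=r.read_state(); print(l,crate().round(4),'F',F().round(2),'tz',np.round(B.T@np.array(s['torque']),3),'t',round(s['time_s'],2))
E
python3 - <<'E'
from h import *
q=Q(crate_R()); c=crate()
k=r.move_straight(tcp_for_crate(c[0]+.0003,c[1],-.006),q,speed=.015,max_force=5); st(('low',k)); c=crate()
k=r.move_straight(tcp_for_crate(c[0],c[1],c[2]+.001),q,speed=.02); r.hold(.2); st('up'); c=crate()
P=np.array([0,-.110])
a=.05; v=c[:2]-P; Rz=np.array([[np.cos(a),-np.sin(a)],[np.sin(a),np.cos(a)]]); w=P+Rz@v
print(w)
k=r.move_straight(tcp_for_crate(*w,c[2]),Q(crate_R(a)),speed=.005,max_force=3); st(('rot',k))
x=Ro.from_quat(pose()[1]).as_matrix()[:,1]; l=B.T@x; print('crate yaw rel board',np.arctan2(l[1],l[0]))
snap('wrist','w10')
E
```

```text
('low', True) [ 0.0554 -0.0483  0.    ] F [-0.68 -0.87  4.63] tz [-0.015  0.03   0.094] t 23.27
up [ 0.0554 -0.0484  0.0002] F [ 4.39  1.03 -3.48] tz [ 0.161 -0.933  0.126] t 23.73
[ 0.05224435 -0.04570138]
('rot', True) [ 0.0556 -0.0473  0.0002] F [ 3.17 -0.24 -2.66] tz [ 0.141 -0.595 -0.218] t 24.21
crate yaw rel board 0.1097207713855884
```

View pics/w10.png

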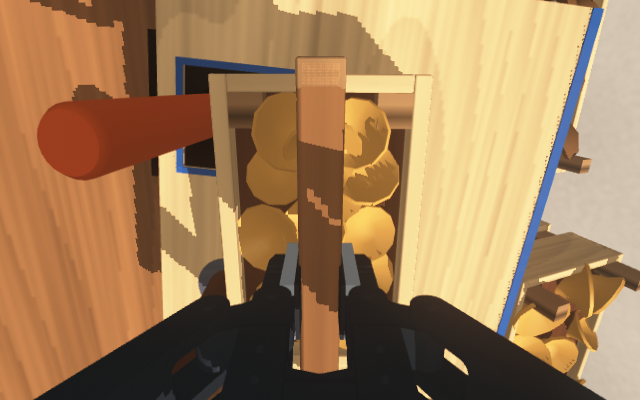

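```bash
python3 - <<'E'
from h import *
a=.015; q=Q(crate_R(a)); c=crate(); d=np.array([np.cos(cy+a),np.sin(cy+a)])
e=c[:2]-d*.004
k=r.move_straight(tcp_for_crate(*e,c[2]),q,speed=.008,max_force=5); st(('push',k)); c=crate()
l=B.T@Ro.from_quat(pose()[1]).as_matrix()[:,1]; print('yaw',np.arctan2(l[1],l[0]))
k=r.move_straight(tcp_for_crate(*c[:2],c[2]-.006),q,speed=.015,max_force=6); st(('low',k)); r.hold(.2); st('held')
E
```

```text
('push', True) [ 0.0549 -0.0476  0.0005] F [ 3.48  0.48 -2.34] tz [ 0.112 -0.49  -0.274] t 24.73
yaw 0.10525044493995811
('low', True) [ 0.0555 -0.0475  0.    ] F [-0.95 -0.69  3.17] tz [-0.051  0.261 -0.25 ] t 24.95
held [ 0.0555 -0.0475 -0.    ] F [-2.16 -0.02  6.32] tz [-0.074  0.537 -0.185] t 25.15
```

```bash
python3 - <<'E'
from h import *
command_gripper(.03,60); r.hold(.2); st('rel')
p,q=pose(); command_gripper(.05)
r.move_straight(p+B[:,2]*.12,q,speed=.15)
o=snap('wrist','w11'); snap('side','d11'); snap('scene','s11'); print(r.read_state()['time_s'])
for t,(x0,y0,x1,y1) in dict(d11=(270,80,470,230),s11=(180,130,380,280)).items():
    o=load(t); cv2.imwrite(f'pics/{t}c.png',cv2.resize(o['im'][y0:y1,x0:x1,::-1],None,fx=4,fy=4,interpolation=cv2.INTER_CUBIC))
E
```

```text
rel [ 0.0561 -0.0474 -0.0003] F [-0.47 -0.69  0.48] tz [0.036 0.216 0.014] t 25.65
27.0833
```

View pics/w11.png

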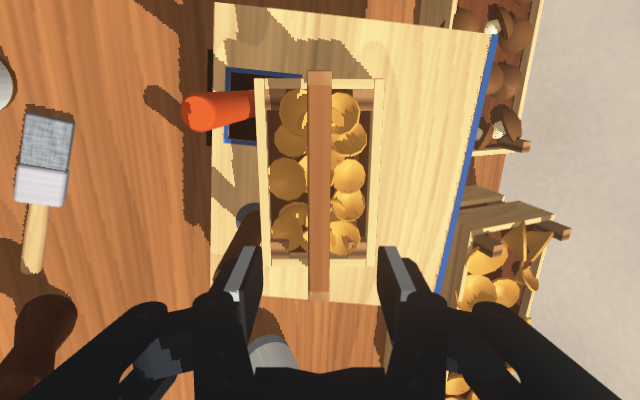

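View pics/d11c.png

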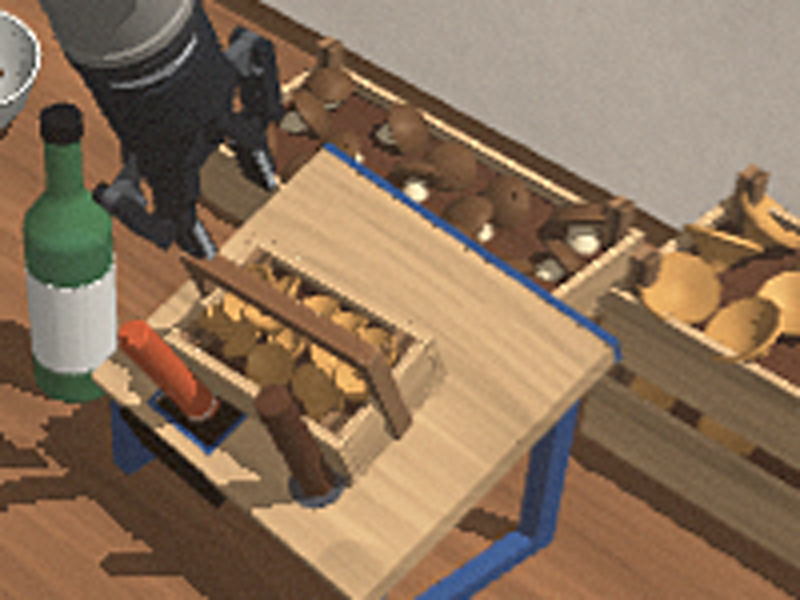

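The crate sits flat, close against both pegs. I'll measure the gaps.

```bash
cat > gap.py <<'E'
from h import *
import sys
from scipy.optimize import least_squares
o=load(sys.argv[1]); X=cloud(o); L=(X-wf)@B; hsv=cv2.cvtColor(o['im'],cv2.COLOR_RGB2HSV)
def cc(m):
    n,l,s,_=cv2.connectedComponentsWithStats(m.astype(np.uint8)); i=1+np.argmax(s[1:,4]); return L[l==i]
reg=(abs(L[...,0]-.056)<.09)&(abs(L[...,1]+.048)<.12)
b=cc(reg&(abs(L[...,2]-.096)<.006)); rb=cv2.minAreaRect(b[:,:2].astype(np.float32)); print('bar',rb,np.percentile(b[:,2],[5,50,95]).round(4))
# bar z vs x,y slope
A=np.c_[b[:,:2]-b[:,:2].mean(0),np.ones(len(b))]; print('bar top plane',np.linalg.lstsq(A,b[:,2],rcond=None)[0].round(4))
m=reg&(abs(L[...,2]-.05)<.004)
rim=L[m&(hsv[...,2]>150)&(hsv[...,1]<150)]
# lower outer wall line: bin by y, take min x
xs=[]
for y in np.arange(-.12,.03,.01):
    s=rim[abs(rim[:,1]-y)<.005]
    if len(s)>5: xs.append((y,np.percentile(s[:,0],3),np.percentile(s[:,0],97)))
xs=np.array(xs); print(xs.round(4).tolist())
def cyl(mask,x0,zr):
    mask=cv2.erode(mask.astype(np.uint8),np.ones((3,3)))>0; P=L[mask]; P=P[(P[:,2]>zr[0])&(P[:,2]<zr[1])]
    f=lambda a:np.hypot(P[:,0]-a[0]-a[2]*P[:,2],P[:,1]-a[1]-a[3]*P[:,2])-.012
    s=least_squares(f,x0,loss='soft_l1',f_scale=.001); print(len(P),s.x.round(4)); return s.x
og=(hsv[...,0]<14)&(hsv[...,1]>170)&(abs(L[...,0]+.01)<.04)&(abs(L[...,1]-.005)<.03)
a=cyl(og,[-.01,.005,-.1,0],(.02,.10))
T=L[og&(L[...,2]>.106)]; print('orange top',T.mean(0).round(4),T[:,2].max().round(4))
E
python3 gap.py w11
```

```text
bar ((0.056666743010282516, -0.04741013050079346), (0.015987472608685493, 0.16715773940086365), 5.852969646453857) [0.0965 0.0978 0.0989]
bar top plane [-0.0012  0.0003  0.0978]
[[-0.12, 0.0159, 0.1117], [-0.11, 0.0137, 0.112], [-0.1, 0.0127, 0.1114], [-0.09, 0.0117, 0.1105], [-0.08, 0.0105, 0.1098], [-0.07, 0.0091, 0.1086], [-0.06, 0.0085, 0.1074], [-0.05, 0.0071, 0.1066], [-0.04, 0.0064, 0.1056], [-0.03, 0.0053, 0.1045], [-0.02, 0.0045, 0.1038], [-0.01, 0.0033, 0.1024], [-0.0, 0.0025, 0.1013], [0.01, 0.0014, 0.1004], [0.02, 0.0009, 0.0988]]
961 [-0.0107  0.0037 -0.12   -0.0092]
orange top [-0.0221  0.0034  0.1112] 0.1142
```

Orange is touching, but there seems to be about 0.8 mm of gap at the fixed peg, since the crate crept on release. I'll nudge the upper wall gently and low down, near the fixed-peg end.

```bash
python3 - <<'E'
from h import *
a=.102; cx=np.array([np.cos(a),np.sin(a)]); cyv=np.array([-np.sin(a),np.cos(a)]); C=np.array([.0567,-.0474])
R=Rax(B@np.array([*(-cyv),0]),-B[:,2]); q=Q(R)
def T(x,y,ztip): 
    b=C+cx*x+cyv*y; return wf+B@np.array([*b,ztip+.025])
for z in (.16,.03): print(r.solve_ik(T(.078,-.035,z),q))
r.reach(T(.085,-.035,.16),q); command_gripper(0,20)
r.move_straight(T(.080,-.035,.03),q,speed=.1); r.hold(.2); print(F().round(2))
k=r.move_straight(T(.050,-.035,.03),q,speed=.015,max_force=2.5)
p,_=pose(); l=(B.T@(p-wf))[:2]-C; print(k,'x in crate',l@cx,F().round(2),r.read_state()['time_s'])
E
```

```text
[-0.06709582  0.40648715  1.27091742 -0.00876638  1.0628478   1.49110635]
[-0.06869317  0.58138169  1.31180472 -0.00938903  0.84706069  1.49158939]
[-0.8  -0.38 -0.74]
True x in crate 0.059369659704793395 [2.31 0.01 1.36] 31.9333
```

```bash
python3 - <<'E'
from h import *
a=.102; cx=np.array([np.cos(a),np.sin(a)]); cyv=np.array([-np.sin(a),np.cos(a)]); C=np.array([.0567,-.0474])
q=pose()[1]
def T(x,y,ztip): 
    b=C+cx*x+cyv*y; return wf+B@np.array([*b,ztip+.025])
k=r.move_straight(T(.053,-.035,.03),q,speed=.01,max_force=3)
p,_=pose(); l=(B.T@(p-wf))[:2]-C; print(k,'x in crate',l@cx,F().round(2),r.read_state()['time_s'])
r.move_straight(T(.085,-.035,.03),q,speed=.05)
r.move_straight(T(.085,-.035,.17),q,speed=.15)
r.reach(tcp_for_crate(TX,TY,.12),Q(crate_R()))
snap('wrist','w12'); snap('scene','s12'); print(r.read_state()['time_s'])
E
python3 gap.py w12
```

```text
True x in crate 0.05935659127502226 [ 2.74 -0.29  1.32] 32.175
35.35
bar ((0.05403152108192444, -0.024238910526037216), (0.016028720885515213, 0.11977873742580414), 5.489688396453857) [0.0965 0.0978 0.0989]
bar top plane [-0.0032 -0.0001  0.0978]
[[-0.12, 0.014, 0.1119], [-0.11, 0.0134, 0.1112], [-0.1, 0.0121, 0.1107], [-0.09, 0.011, 0.1098], [-0.08, 0.0099, 0.1089], [-0.07, 0.0086, 0.1078], [-0.06, 0.0081, 0.1069], [-0.05, 0.0069, 0.1061], [-0.04, 0.0058, 0.1051], [-0.03, 0.0052, 0.1042], [-0.02, 0.0042, 0.103], [-0.01, 0.0034, 0.1024], [-0.0, 0.0024, 0.1011], [0.01, 0.0014, 0.1005], [0.02, 0.001, 0.0988]]
925 [-0.0107  0.004  -0.1191 -0.0012]
orange top [-0.022   0.0044  0.1112] 0.1143
```

View pics/w12.png

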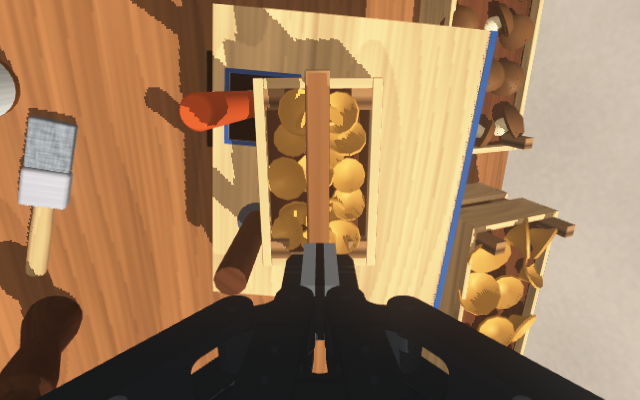

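Both pegs now read 62.0 and 61.7 mm (62 is touching), and a second, firmer push moved nothing. I check the whole scene before handing in.

View pics/s12.png

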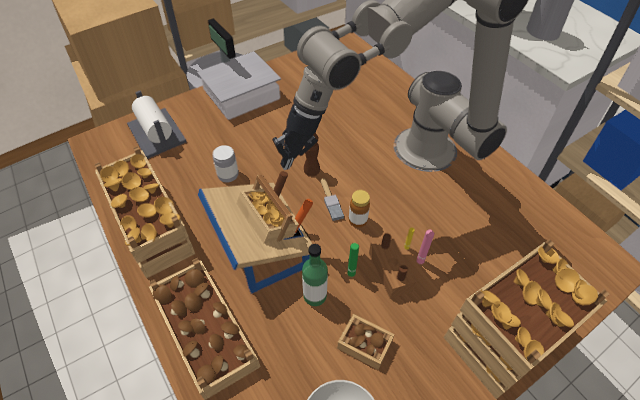

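```bash
python3 - <<'E'
from h import *
a=load('scene0')['im'].astype(int); b=load('s12')['im'].astype(int)
d=(abs(a-b).max(-1)>60)
for n,(x0,y0,x1,y1) in dict(jar=(345,185,375,228),mill=(300,125,325,180),brush=(318,178,345,222),can=(210,145,240,185),punnet=(335,312,395,370),green=(345,240,362,280),pink=(415,225,436,266),oil=(300,240,330,308)).items(): print(n,d[y0:y1,x0:x1].mean().round(3))
E
```

```text
jar 0.0
mill 0.194
brush 0.0
can 0.0
punnet 0.0
green 0.134
pink 0.114
oil 0.054
```

```bash
python3 -c "
from h import *
r.finish_job(); print(r.read_state()['time_s'])"
```

```text
the job is handed in; nothing more can be done
the job is handed in; nothing more can be done
```

The orange peg is home in the hole and the mushroom crate is set flat on the board against both stop pegs. I handed the job in at about 35 s; no verdict is reported.

- **Peg:** I took it from the rack and put it in ring-marked end first. The depth picture gave the hole away, about 8 mm down the slope and 5 mm to the left of the window centre. Starting there, the guarded push went straight in, so no search was needed. It stopped 38 mm below the face, the full depth, with the ring at the pad. Once released, the peg leans about 6–7 degrees down the slope, roughly what the loose fit allows.
- **Crate:** I carried it by the bar, felt it against the pegs, lowered it and let go. My first check then showed about 0.8 mm of gap at the fixed peg. I closed it with a gentle push of about 3 N, low on the upper wall. The crate now sits turned about 5.5 degrees on the board, because the hole is off centre.
- **Last checks:** The peg axes measured 62.0 mm (fixed) and 61.7 mm (orange) from the crate's centre, where 62 mm means touching. That is good to about 0.5 mm. The bar's top lies parallel to the board at the right height, so the crate is flat.
- **Other goods:** The jar, brush, can and punnet show no change in the final picture. The picture comparison did flag differences at the mill, green peg, pink peg and oil bottle. By eye these were only shadows and the arm in the way; the mill was partly hidden behind the gripper.

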